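Close up the viscometer spindle case

TASK

Close up the spindle case on the lab bench: push the upright orange flap fully down over the spindles first, and only then swing the grey lid fully shut over it. Just push with your fingertips; nothing is to be picked up, and the spindles, the beaker and the amber bottle stay where they are. Finish clear of the case.

Things in the scene. Friction and masses are not known exactly. Their poses are not given: they have to be found in the camera images.
- case: grey open-topped instrument case, 220 mm (its x) by 180 mm (its y) by 60 mm high, walls 6 mm, fixed on a blue riser block of varying height, so that its underside is 10 to 65 mm above the bench; origin at the centre of its underside. Its z is up; its +y side carries the lid's hinge, its -y side the flap's hinge. Foam inside with grooves for spindles
- lid (a joint): lid angle in rad: 0 = fully shut, flat on the rim; 1.57 = standing straight up; more = leaning outwards (limit 1.95). Stiff friction hinge (about 0.36 N m): it stays wherever it is left and does not fall shut, so it has to be pushed all the way down; about 3 N at 135 mm from the hinge moves it
- lid_hinge (a point): point on the lid's hinge line, at the middle of its length, on the +y rim of the case, 60 mm above the case's underside. The hinge line runs along the case's x. The lid is a flat slab 220 mm (along the hinge) by 180 mm (away from the hinge), 12 mm thick; its underside passes through the hinge line, the outer face lies 12 mm from it. Shut, it reaches from here towards the case's -y with its outer face 72 mm above the case's underside
- lid_edge (a point): middle of the lid's free edge, 180 mm from the hinge line, half-way through its thickness
- flap (a joint): flap angle in rad: 0 = folded fully down, lying flat over the spindles; 1.57 = standing straight up (limit 1.75). Light friction hinge (about 0.06 N m): it stays where it is left
- flap_hinge (a point): point on the flap's hinge line, at the middle of its length, just inside the -y wall of the case, 46 mm above the case's underside (78 mm from the case's centre). The hinge line runs along the case's x. The flap is a flat orange plate 130 mm (along the hinge) by 110 mm (away from the hinge), 4 mm thick, centred on the hinge line; it folds from upright towards the case's +y and then lies 14 mm below the rim
- flap_edge (a point): middle of the flap's free edge, 110 mm from the hinge line
- spindle_a_mid (a point): a steel measuring spindle (cylinder 22 mm dia. at one end, brass coupling 22 mm dia. at the other, thin stem between; 130 mm long overall) lying loose along the case's x in a foam groove under the flap; this point is its middle, on its axis, about 17 mm above the case's underside
- spindle_b_mid (a point): a steel measuring spindle (cylinder 22 mm dia. at one end, brass coupling 22 mm dia. at the other, thin stem between; 130 mm long overall) lying loose along the case's x in a foam groove under the flap; this point is its middle, on its axis, about 17 mm above the case's underside
- beaker_mid (a point): centre (45 mm up) of a loose clear glass beaker, 70 mm dia. and 90 mm high, standing on the bench near the case
- bottle_mid (a point): centre (55 mm up) of a loose amber sample bottle, 56 mm dia. and 110 mm high, standing on the bench near the case

How it is judged:
By the outcome, as a careful person would: the job done as asked, in the order asked, and still so for the second after the job is handed in, with the robot touching nothing.
It also fails if it takes over 58 s, if anything falls off the work surface, if the arm or the gripper's body presses on something with over 40 N, if the wrist force passes 120 N, or if a joint passes its speed limit or range.

ROBOT

A 7-joint arm with a two-finger parallel gripper is mounted at the origin on the work surface. World frame = base frame: x ahead of the robot, y to its left, z up, the work surface at z = 0. Lengths are in m, angles in rad, forces in N, time in s.
With the tool pointing down it reaches from about 0.4 to 0.85 m from the base axis. Payload 10.4 kg.
Tool frame: the origin (TCP) lies between the finger pads; the fingertips stand 14 mm ahead of it and the grasp point (between the pads) lies 5 mm behind it; z points along the fingers, y is the line along which they close (so a half turn about z gives the same grasp; the last joint's range is limited). The gripper opens to 87 mm and grips with 3 to 60 N. Pads are 19 mm wide; open, the fingers measure 117 mm over their backs; the gripper's body (75 mm by 190 mm) begins 51 mm behind the grasp point.
Start: joints at [1.266, 0.332, -0.065, 1.46, 0.022, 1.35, -0.088], TCP at [0.174, -0.6, 0.237] pointing down, gripper open.
Joint ranges: [-2.6, 2.6], [-0.5, 2.12], [-1.47, 1.34], [0.16, 2.42], [-1.27, 4.41], [0.06, 2.06], [-2.6, 2.6]. Speed limits (rad/s): [2.22, 2.22, 2.79, 2.79, 3.14, 3.14, 3.14].

INTERFACE

Orientations are given as a unit quaternion [x, y, z, w].
In Python, from bench import * gives the robot as it stands.
- The arm moves only by the tool drive_tool, never from a script. Its argument "deltas" is a list of rows, each a list of 7 numbers: the turn, a rotation vector about the tool's x, y, z in degrees, then the shift along the tool's x, y, z in m, then the closure, from -1 (fully open) to 1 (shut). A call has 1 to 12 rows; each row is the pose to reach, as a shift and turn from the pose commanded when the call began, along the tool's axes at that moment; what a row does not reach only later rows make up. A row lasts 1/10 s, in which the tool goes at most 50 mm and 8.59 degrees, less where a joint would pass 70% of its speed; a pose out of reach is approached as far as the arm can. A call with a gripper value outside its range is refused whole. The fingers move at their own pace and stop on an object; "squeeze" is the grip in N (left out, the last holds). Time passes only in rows, so rows that repeat a pose let the fingers close. It gives the time, the measured TCP pose, the force and the opening at its end, in the units of the state.
- read_state(): the state, without advancing time (a new reading comes with each control period).
- camera(name): name is "scene" or "top" or "wrist"; returns (picture, depth): 400x640x3 uint8, red, green, blue; 400x640 float32, m along the optical axis (not along the pixel's ray), 0 where there is no reading.
- camera_params(name): a dict with "K" (3x3 intrinsics, pixels), "k1" (the pictures are not rectified: a ray, as slopes to the right and down, at radius r is drawn at 1 + k1 r^2 times it, then the intrinsics apply), "R" (3x3) and "t" (3): a world point X has camera coordinates R X + t; the wrist camera has in their place "mount" (4x4, takes a point from camera to tool coordinates, whose origin is the TCP and whose axes are the flange's). Camera axes: x right, y down, z forward; pixel columns grow to the right and rows downward; lengths in m; the calibration is good to about 2 mm. A picture is of the moment at which its call begins: read the wrist's pose just before it. camera_params takes no time and is no camera call.
- close_job(): hands the job in, once; it reports no verdict.
Trained networks look in the newest picture that a camera, given by its name, has taken for a name from the list of things; names that differ only in an ending like _2 or _b are one class to them, and where a whole thing is asked for, a point or a joint stands for the part that bears it (a point fixed in the world has none). Each returns a list of dicts, best first, with "score" (0 to 1); they miss things now and then, are a little off and sometimes report something else, mostly with a low value. They report only what shows in the picture. A call takes as long as a camera call.
- outline_of(label, camera): "pixels" (400x640 bool, what is visible of it) and "location" ([column, row] as shares, 0 to 1, of the picture: columns of its width, rows of its height, amid what is visible of it).
- tip_of(label, camera): "location" ([column, row] as shares, 0 to 1, of the picture: columns of its width, rows of its height: a listed point, or the origin of a listed thing).
The state is a dict: "time": time; "joint_positions": joint angles; "joint_vel": joint speeds; "joint_torque": joint torques, N m; "ee_pos": TCP position; "eef_rot": TCP orientation; "ft_force": force on the tool from outside, world axes, zero at the start; "torque": the same for the moment, N m; "width": finger opening in m.
Only numpy, scipy, OpenCV 4.12 (cv2) and the standard library are available. Lean on these libraries where they do the work, as an engineer would, in place of code of your own. Each camera call takes 0.05 s, during which the arm holds its last target. There are 200 camera calls.

## Working session

There is one attempt and no reset: what is moved stays moved. The work goes in short steps, Python scripts to look and compute and a tool call to move; the robot and the scene stay as the last step left them, time stands still between calls to the robot, and variables do not carry over. Pictures are saved under pics/ and viewed, on a budget of 10 in all, crops included, one or two more only if the job needs it, and the job is handed in when it is done.

Besides the shell and the picture viewer there is one more tool, called after "Emit:" in YAML: its name, and indented under it one key for each argument. drive_tool: Moves the arm, as the interface text tells. Its arguments: {"type":"object","properties":{"deltas":{"type":"array"},"squeeze":{"type":"number"}},"required":["deltas"]}

```bash
mkdir -p pics
cat > h.py <<'E'
from bench import *
import numpy as np, cv2
def ray(n,uv):
    p=camera_params(n);K=np.array(p["K"]);d=np.array([(uv[0]-K[0,2])/K[0,0],(uv[1]-K[1,2])/K[1,1]]);s=d.copy()
    for _ in range(20): s=d/(1+p["k1"]*(s@s))
    return s
def world(n,uv,z):
    p=camera_params(n);s=ray(n,uv)
    return np.array(p["R"]).T@(z*np.array([s[0],s[1],1])-np.array(p["t"]))
def cloud(n,D,M):
    v,u=np.nonzero(M&(D>0))
    return np.array([world(n,(a,b),D[b,a]) for a,b in zip(u,v)])
E
python3 - <<'E'
from h import *
ims=[]
for n in("scene","top"):
    P,D=camera(n);cv2.imwrite(f"pics/{n}1.png",P[:,:,::-1]);np.save(n+"D.npy",D);np.save(n+"P.npy",P)
    for l in("lid_hinge","lid_edge","flap_hinge","flap_edge","case","beaker_mid","bottle_mid"):
        r=tip_of(l,n)
        for q in r[:1]:
            uv=np.array(q["location"])*[640,400];i=uv.astype(int).clip(0,[639,399]);z=D[i[1],i[0]]
            print(n,l,round(q["score"],2),uv.round(),z,world(n,uv,z).round(3))
print(read_state())
E
```

```text
scene lid_hinge 0.89 [297. 182.] 1.0453389 [ 0.54  -0.027  0.107]
scene lid_edge 0.59 [293. 114.] 1.3495518 [0.274 0.2   0.   ]
scene flap_hinge 0.89 [258. 246.] 0.97235 [ 0.59  -0.183  0.082]
scene flap_edge 0.6 [258. 202.] 1.069296 [ 0.489 -0.101  0.063]
scene case 0.88 [278. 230.] 0.91983724 [ 0.627 -0.156  0.144]
scene beaker_mid 0.83 [306. 312.] 0.9648124 [ 0.731 -0.192  0.003]
scene bottle_mid 0.68 [368. 225.] 0.9868114 [0.717 0.    0.093]
top lid_hinge 0.67 [331. 247.] 1.1321579 [ 0.529 -0.032  0.09 ]
top lid_edge 0.8 [318. 255.] 0.9551812 [ 0.521 -0.004  0.266]
top flap_hinge 0.57 [397. 216.] 1.106272 [ 0.592 -0.173  0.123]
top flap_edge 0.61 [396. 224.] 1.0483224 [ 0.575 -0.162  0.18 ]
top case 0.82 [365. 232.] 1.1928823 [ 0.56  -0.112  0.033]
top beaker_mid 0.71 [402. 151.] 1.2402073 [ 0.752 -0.209  0.001]
top bottle_mid 0.77 [310. 175.] 1.1193503 [0.686 0.009 0.113]
{'time': 0.8, 'joint_positions': array([ 1.26639608,  0.33217089, -0.06469058,  1.46008289,  0.02161839,
        1.34989895, -0.08851477]), 'joint_vel': array([ 9.36819750e-04, -1.97556641e-03,  6.19918804e-04, -5.43584733e-04,
       -4.07126480e-05, -2.65777864e-04, -6.71243114e-04]), 'joint_torque': array([ 3.89168381e-04, -6.22997475e+01,  2.49560305e-02, -3.90108204e+01,
       -6.11158577e-02,  3.15176183e-02,  3.36598828e-05]), 'ee_pos': array([ 0.17381828, -0.6003744 ,  0.23660188]), 'eef_rot': array([9.90091163e-01, 1.40426078e-01, 9.74092054e-06, 6.69172790e-05]), 'ft_force': array([ 1.36825363, -0.85903635, -0.7572094 ]), 'torque': array([-0.02016091, -0.02604721,  0.06013417]), 'width': 0.08689267892360862}
```

```bash
python3 -c "
import cv2,numpy as np
a=cv2.imread('pics/scene1.png')[60:360,100:500];b=cv2.imread('pics/top1.png')[80:380,200:600]
cv2.imwrite('pics/both.png',np.vstack([cv2.resize(a,None,fx=1,fy=1),b]))"
python3 - <<'E'
from h import *
for n in("scene","top"):
    D=np.load(n+"D.npy")
    camera(n)
    for l in("lid","flap","case"):
        r=outline_of(l,n)
        if not r: print(n,l,None);continue
        c=cloud(n,D,cv2.erode(r[0]["pixels"].astype(np.uint8),np.ones((3,3)))>0)
        m=np.median(c,0);k=c[np.linalg.norm(c-m,axis=1)<.2];m=k.mean(0)
        w=np.linalg.svd(k-m,full_matrices=False)[2][2]
        k=k[abs((k-m)@w)<.006];m=k.mean(0);w=np.linalg.svd(k-m,full_matrices=False)[2][2]
        print(n,l,len(k),m.round(3),"normal",w.round(3),k.min(0).round(3),k.max(0).round(3))
        if l!="case":
            for f in(lambda c:c[:,0].argmin(),lambda c:c[:,0].argmax(),lambda c:c[:,2].argmax(),lambda c:c[:,2].argmin()): print("   ",k[f(k)].round(3))
E
```

```text
Traceback (most recent call last):
  File "h.py", line 12, in cloud
    return np.array([world(n,(a,b),D[b,a]) for a,b in zip(u,v)])
                     ~~~~~^^^^^^^^^^^^^^^^
  File "h.py", line 8, in world
    p=camera_params(n);s=ray(n,uv)
                         ~~~^^^^^^
  File "h.py", line 4, in ray
    p=camera_params(n);K=np.array(p["K"]);d=np.array([(uv[0]-K[0,2])/K[0,0],(uv[1]-K[1,2])/K[1,1]]);s=d.copy()
ValueError: time passes only in moves, steps and waits
```

View pics/both.png

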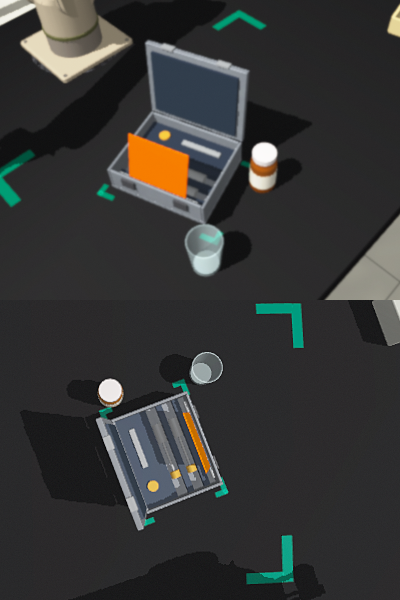

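The picture shows the lid standing slightly past upright (crop about (197,90)) and the orange flap upright at about (158,165). The beaker is at (205,250) and the bottle at (263,167), both close to the case. The clear-out failed on too many `camera_params` calls, so I'll cache them.

```bash
sed -i '2a _c={}\ndef cp(n):\n    if n not in _c: _c[n]=camera_params(n)\n    return _c[n]' h.py; sed -i 's/p=camera_params(n)/p=cp(n)/' h.py
python3 - <<'E'
from h import *
for n in("scene","top"):
    D=np.load(n+"D.npy")
    camera(n)
    for l in("lid","flap","case"):
        r=outline_of(l,n)
        if not r: print(n,l,None);continue
        c=cloud(n,D,cv2.erode(r[0]["pixels"].astype(np.uint8),np.ones((3,3)))>0)
        m=np.median(c,0);k=c[np.linalg.norm(c-m,axis=1)<.2];m=np.median(k,0)
        for t in(.03,.015,.006,.006):
            w=np.linalg.svd(k-k.mean(0),full_matrices=False)[2][2];k=k[abs((k-np.median(k,0))@w)<t]
        m=k.mean(0)
        print(n,l,len(c),len(k),m.round(3),"normal",w.round(3))
        for a in(0,1,2): print("   ",k[k[:,a].argmin()].round(3),k[k[:,a].argmax()].round(3))
    # rim fit from depth: histogram of heights near case
    if n=="top":
        M=np.zeros(D.shape,bool);M[160:320,290:440]=1
        c=cloud(n,D,M);np.save("c.npy",c)
        h,e=np.histogram(c[:,2],np.arange(0,.32,.005));print([(round(x,3),int(y)) for x,y in zip(e,h) if y>30])
E
```

```text
scene lid 6491 5937 [ 0.538 -0.019  0.195] normal [ 0.341 -0.934  0.109]
    [ 0.427 -0.056  0.19 ] [0.634 0.012 0.124]
    [ 0.444 -0.063  0.111] [0.628 0.028 0.27 ]
    [ 0.553 -0.02   0.096] [0.582 0.007 0.274]
scene flap 2268 2268 [ 0.584 -0.172  0.134] normal [-0.323  0.912 -0.251]
    [ 0.521 -0.183  0.175] [ 0.646 -0.16   0.1  ]
    [ 0.528 -0.207  0.086] [ 0.638 -0.14   0.175]
    [ 0.542 -0.201  0.082] [ 0.549 -0.172  0.183]
scene case None
top lid 1619 1111 [ 0.529 -0.016  0.234] normal [-0.334  0.929 -0.162]
    [ 0.426 -0.043  0.266] [0.627 0.024 0.249]
    [ 0.447 -0.058  0.137] [0.623 0.028 0.268]
    [ 0.601 -0.003  0.133] [0.578 0.012 0.275]
top flap 298 296 [ 0.579 -0.172  0.136] normal [ 0.323 -0.914  0.244]
    [ 0.509 -0.211  0.079] [ 0.666 -0.157  0.075]
    [ 0.509 -0.213  0.08 ] [ 0.63  -0.142  0.18 ]
    [ 0.52  -0.208  0.073] [ 0.553 -0.169  0.184]
top case 8411 3147 [ 0.55  -0.084  0.06 ] normal [ 0.047 -0.132  0.99 ]
    [ 0.438 -0.07   0.071] [ 0.687 -0.157  0.045]
    [ 0.493 -0.226  0.043] [0.626 0.001 0.063]
    [ 0.5   -0.223  0.039] [ 0.438 -0.072  0.
[... 280 characters left out ...]
 492), (np.float64(0.07), 95), (np.float64(0.075), 213), (np.float64(0.08), 265), (np.float64(0.085), 622), (np.float64(0.09), 127), (np.float64(0.105), 254), (np.float64(0.11), 198), (np.float64(0.115), 41), (np.float64(0.12), 35), (np.float64(0.125), 32), (np.float64(0.13), 32), (np.float64(0.135), 31), (np.float64(0.14), 36), (np.float64(0.145), 39), (np.float64(0.15), 37), (np.float64(0.155), 34), (np.float64(0.16), 43), (np.float64(0.165), 36), (np.float64(0.17), 37), (np.float64(0.175), 94), (np.float64(0.18), 97), (np.float64(0.22), 32), (np.float64(0.245), 40), (np.float64(0.25), 264), (np.float64(0.255), 75), (np.float64(0.26), 97), (np.float64(0.265), 589), (np.float64(0.27), 150)]
```

Emit:
drive_tool:
  deltas:
    - [0,0,-93.3,0.515,-0.26,0.063,1]
    - [0,0,-93.3,0.515,-0.26,0.063,1]
    - [0,0,-93.3,0.515,-0.26,0.063,1]
    - [0,0,-93.3,0.515,-0.26,0.063,1]
    - [0,0,-93.3,0.515,-0.26,0.063,1]
    - [0,0,-93.3,0.515,-0.26,0.063,1]
    - [0,0,-93.3,0.515,-0.26,0.063,1]
    - [0,0,-93.3,0.515,-0.26,0.063,1]
    - [0,0,-93.3,0.515,-0.26,0.063,1]
    - [0,0,-93.3,0.515,-0.26,0.063,1]
    - [0,0,-93.3,0.515,-0.26,0.063,1]
    - [0,0,-93.3,0.515,-0.26,0.063,1]

```text
time: 2.5
ee_pos: [0.5984, -0.2035, 0.1732]
eef_rot: [0.574, 0.819, 0.001, -0.0]
ft_force: [-0.6, -0.0, 0.3]
width: 0.0025
```

Emit:
drive_tool:
  deltas:
    - [0,0,0,0,0,0,1]
    - [0,0,0,0,0,0,1]

```text
time: 2.7
ee_pos: [0.5964, -0.2069, 0.1732]
eef_rot: [0.577, 0.817, -0.0, -0.0]
ft_force: [0.0, 0.5, -0.0]
width: 0.0003
```

Emit:
drive_tool:
  deltas:
    - [0,0,0,0.02,0,-0.002,1]
    - [0,0,0,0.035,0,-0.002,1]
    - [0,0,0,0.049,0,0.004,1]
    - [0,0,0,0.065,0,0.013,1]
    - [0,0,0,0.078,0,0.025,1]
    - [0,0,0,0.089,0,0.039,1]
    - [0,0,0,0.095,0,0.048,1]
    - [0,0,0,0.098,0,0.058,1]
    - [0,0,0,0.1,0,0.066,1]
    - [0,0,0,0.101,0,0.072,1]
    - [0,0,0,0.102,0,0.077,1]
    - [0,0,0,0.102,0,0.077,1]

```text
time: 3.9
ee_pos: [0.562, -0.1114, 0.0959]
eef_rot: [0.578, 0.816, -0.0, -0.0]
ft_force: [0.7, -0.8, -0.0]
width: 0.0003
```

Emit:
drive_tool:
  deltas:
    - [0,0,0,0,0,0.002,1]
    - [0,0,0,0,0,0.004,1]
    - [0,0,0,0,0,0.006,1]
    - [0,0,0,0,0,0.006,1]

```text
time: 4.3
ee_pos: [0.5624, -0.1113, 0.0908]
eef_rot: [0.578, 0.816, 0.0, 0.0]
ft_force: [1.1, -0.3, 0.4]
width: 0.0003
```

Run:
```python
from h import *
P,D=camera("scene");cv2.imwrite("pics/s2.png",cv2.resize(P[170:320,180:380,::-1],None,fx=3,fy=3))
print(read_state()["ft_force"])
```

```text
[0.50227688 0.09407624 1.81514738]
```

View pics/s2.png

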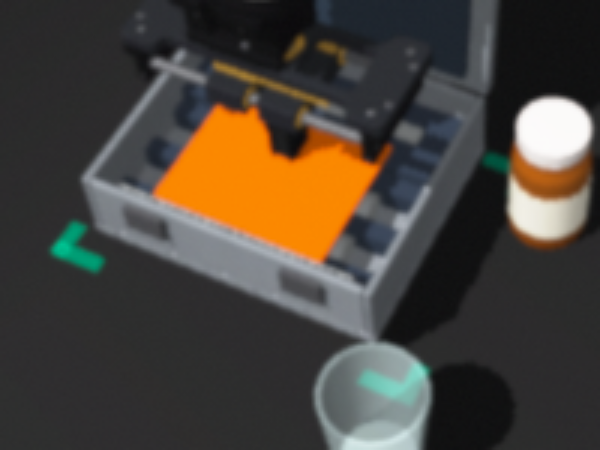

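The flap is nearly flat under the fingertips (around (285,150) in the crop). I'll keep pressing until there's a clear reaction force.

Emit:
drive_tool:
  deltas:
    - [0,0,0,0,0,0.002,1]
    - [0,0,0,0,0,0.003,1]
    - [0,0,0,0,0,0.003,1]

```text
time: 4.65
ee_pos: [0.5626, -0.1113, 0.0902]
eef_rot: [0.578, 0.816, -0.0, 0.001]
ft_force: [-12.0, 0.4, 28.9]
width: 0.0003
```

Emit:
drive_tool:
  deltas:
    - [0,0,0,0,0,-0.04,1]
    - [0,0,0,0,0,-0.09,1]
    - [0,0,0,0,0,-0.14,1]
    - [0,0,0,0,0,-0.19,1]
    - [0,0,0,0,0,-0.24,1]
    - [0,0,0,0,0,-0.25,1]
    - [0,0,0,0.05,0,-0.25,1]
    - [0,0,0,0.1,0,-0.25,1]
    - [0,0,0,0.15,0,-0.25,1]
    - [0,0,0,0.165,0,-0.25,1]
    - [0,0,0,0.165,0,-0.25,1]

```text
time: 5.75
ee_pos: [0.5065, 0.0471, 0.3377]
eef_rot: [0.576, 0.818, -0.0, 0.0]
ft_force: [0.4, -0.2, 0.4]
width: 0.0006
```

Run:
```python
from h import *
P,D=camera("scene");cv2.imwrite("pics/s3.png",cv2.resize(P[40:320,150:450,::-1],None,fx=2,fy=2))
r=outline_of("flap","scene")
c=cloud("scene",D,cv2.erode(r[0]["pixels"].astype(np.uint8),np.ones((3,3)))>0)
v=(c[:,:2]-[.563,-.113])@[-.333,.943]
print(len(c),np.polyfit(v,c[:,2],1),v.min(),v.max(),np.median(c[:,2]))
print(read_state()["ee_pos"])
```

```text
2427 [-0.00092694  0.07765315] -0.07617688201396439 0.030422834653885452 0.0776867515185463
[0.50756455 0.04327962 0.33727979]
```

View pics/s3.png

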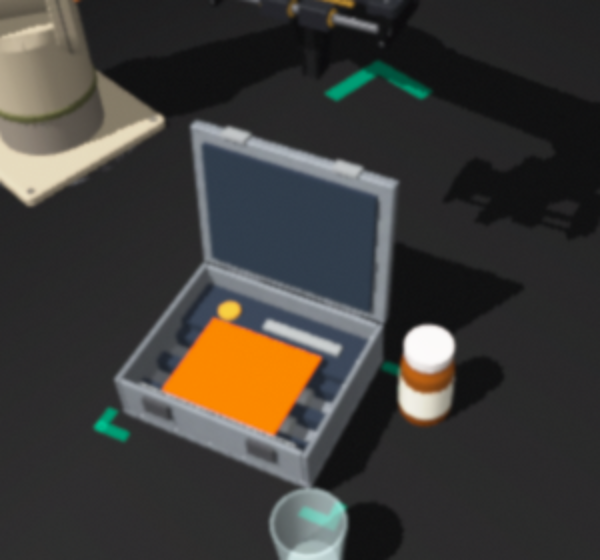

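The flap is flat: its slope is about 0 and its surface sits at 77 mm, as expected. The lid is still upright, with the fingers above and behind it. Next I'll descend behind the lid and push it over.

Emit:
drive_tool:
  deltas:
    - [0,0,0,0,0,0.045,1]
    - [0,0,0,0,0,0.085,1]
    - [0,0,0,0,0,0.086,1]
    - [0,0,0,-0.02,0,0.086,1]
    - [0,0,0,-0.035,0,0.086,1]
    - [0,0,0,-0.045,0,0.086,1]
    - [0,0,0,-0.055,0,0.086,1]
    - [0,0,0,-0.067,0,0.086,1]
    - [0,0,0,-0.08,0,0.086,1]
    - [0,0,0,-0.094,0,0.088,1]
    - [0,0,0,-0.109,0,0.092,1]
    - [0,0,0,-0.123,0,0.097,1]

```text
time: 7.05
ee_pos: [0.5489, -0.0731, 0.2403]
eef_rot: [0.578, 0.816, 0.0, 0.0]
ft_force: [1.2, 2.6, 0.9]
width: 0.0006
```

Emit:
drive_tool:
  deltas:
    - [0,0,0,-0.014,0,0.006,1]
    - [0,0,0,-0.027,0,0.014,1]
    - [0,0,0,-0.039,0,0.023,1]
    - [0,0,0,-0.05,0,0.033,1]
    - [0,0,0,-0.06,0,0.044,1]
    - [0,0,0,-0.069,0,0.057,1]
    - [0,0,0,-0.077,0,0.07,1]
    - [0,0,0,-0.083,0,0.083,1]
    - [0,0,0,-0.088,0,0.097,1]
    - [0,0,0,-0.09,0,0.105,1]
    - [0,0,0,-0.091,0,0.112,1]
    - [0,0,0,-0.092,0,0.118,1]

```text
time: 8.25
ee_pos: [0.5789, -0.1584, 0.1222]
eef_rot: [0.577, 0.816, -0.0, 0.0]
ft_force: [-0.4, 0.1, 0.8]
width: 0.0004
```

Emit:
drive_tool:
  deltas:
    - [0,0,0,0,0,0.003,1]
    - [0,0,0,0,0,0.006,1]
    - [0,0,0,0,0,0.008,1]
    - [0,0,0,0,0,0.008,1]

```text
time: 8.65
ee_pos: [0.5791, -0.1583, 0.1152]
eef_rot: [0.577, 0.816, -0.0, 0.0]
ft_force: [-2.2, -1.0, 4.6]
width: 0.0005
```

Emit:
drive_tool:
  deltas:
    - [0,0,0,0,0,0.002,1]
    - [0,0,0,0,0,0.003,1]
    - [0,0,0,0,0,0.003,1]

```text
time: 8.95
ee_pos: [0.5792, -0.1583, 0.1149]
eef_rot: [0.578, 0.816, -0.0, 0.001]
ft_force: [-14.2, 2.1, 29.9]
width: 0.0005
```

Force is 30 N with no further travel, so the lid is on its stop. I'll retreat up and away, then check.

Emit:
drive_tool:
  deltas:
    - [0,0,0,0,0,-0.03,1]
    - [0,0,0,0,0,-0.08,1]
    - [0,0,0,0,0,-0.13,1]
    - [0,0,0,0,0,-0.17,1]
    - [0,0,0,-0.05,-0.02,-0.18,1]
    - [0,0,0,-0.1,-0.05,-0.18,1]
    - [0,0,0,-0.14,-0.08,-0.18,1]
    - [0,0,0,-0.18,-0.1,-0.18,1]
    - [0,0,0,-0.2,-0.12,-0.18,1]
    - [0,0,0,-0.2,-0.12,-0.18,1]
    - [0,0,0,-0.2,-0.12,-0.18,1]

```text
time: 10.05
ee_pos: [0.532, -0.3874, 0.2913]
eef_rot: [0.578, 0.816, 0.0, -0.0]
ft_force: [0.1, 0.6, -0.2]
width: 0.0006
```

Run:
```python
from h import *
P,D=camera("scene");cv2.imwrite("pics/s4.png",cv2.resize(P[40:340,150:450,::-1],None,fx=2,fy=2))
for n in ("scene","top"):
    if n=="top": P,D=camera(n)
    r=outline_of("lid",n)
    if not r: print(n,None);continue
    c=cloud(n,D,cv2.erode(r[0]["pixels"].astype(np.uint8),np.ones((5,5)))>0)
    q=c[:,:2]-[.563,-.113];v=q@[-.333,.943];u=q@[.943,.333]
    k=abs(c[:,2]-.1)<.04;k&=(abs(u)<.1)&(abs(v)<.085)
    p=np.polyfit(v[k],c[k,2],1);print(n,len(c),k.sum(),p,np.std(c[k,2]-np.polyval(p,v[k])))
s=read_state();print(s["ee_pos"],s["ft_force"])
```

```text
scene 6734 6322 [0.00311795 0.10297628] 0.0014843120296550072
top 7413 7068 [0.00162707 0.10129663] 0.0021625730431013485
[ 0.53320859 -0.38526124  0.29184336] [-0.1317601   0.46561495  0.05073802]
```

View pics/s4.png

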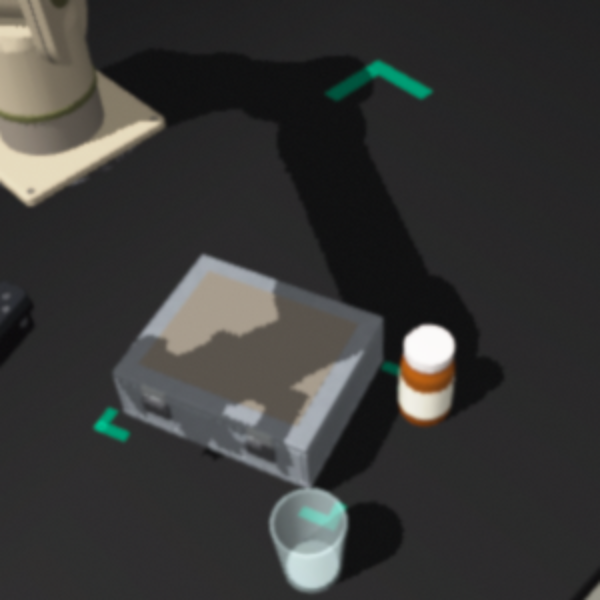

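The lid lies flat: the slope is at most 0.003 rad and its face sits at about 101 mm. The bottle (430,375) and beaker (310,540) are where they were, and the arm is clear.

```bash
python3 -c "
from bench import *
print(close_job())"
```

```text
the job is handed in; nothing more can be done
None
```

The spindle case is closed: I pushed the orange flap fully down first, then swung the grey lid shut. I backed the arm clear and handed the job in after about 10 s of robot time.

- **Flap:** I pressed it down with closed fingertips until it stopped at about 29 N. The camera's depth reading then showed it flat, with a slope of about 0.001 rad and its surface at 78 mm.
- **Lid:** I pushed it from behind and pressed it until it stopped at about 30 N. After I backed off, both cameras showed it flat, with slopes of 0.002 and 0.003 rad. Its outer face read 101–103 mm, against about 99 mm expected from the case position I had measured, roughly within the calibration error.
- **Surroundings:** In the last picture the beaker and bottle stand where they were, and the force reading was near zero. I did not measure the spindles separately; they are under the flap, which lay flat over them.

No check failed. An early measuring script stopped on an error before the arm had moved; I fixed it and reran it.

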